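Dispense one bottle cap and push it aside

TASK

Press the red plunger of the cap dispenser all the way down once and let it come back up, so that a single blue cap is ejected into the tray in front of the magazine. Then, with the fingertips, push that cap sideways along the tray until it covers the middle of the green pad, and leave it there lying flat. Only press and push, pick nothing up; the other caps stay in the magazine, and the things standing around stay where they are.

Things in the scene. Friction and masses are not known exactly. Their poses are not given: they have to be found in the camera images.
- dispenser: Cap dispenser fixed to the worktop, base 4 mm thick. Origin on the worktop under the middle of the magazine; -x is the outlet side (roughly toward the robot), z up. Magazine: clear square shaft round the caps, x from -34 to 34 mm, y from -36 to 36 mm, top z = 82 mm. Behind it a white housing, x from 35 to 121 mm, 72 mm wide, top z = 62 mm, with the red plunger on it.
- tray_mid (a point): Middle of the tray floor, dispenser x = -78, y = 0, z = 4 mm. The tray is a straight channel along the dispenser's y: inner width 69 mm (x from -113 to -44 mm), rails with their tops at z = 12 mm, end stops with inner faces at y = +123 and -123 mm. An ejected cap lies here, at x = -68 to -86 mm (-78 after a slow full press), and can be pushed along the channel either way.
- outlet (a point): Slot at the foot of the magazine, dispenser x = -32, y = 0, z = 4 mm. A flat pusher sends the bottom cap out here in -x, 2.5 mm for each mm of plunger (80 mm in all). When the plunger is let go the pusher withdraws and the next cap drops to the magazine floor.
- plunger (a joint): Travel of the red plunger: 0 m fully up, grows as it is pressed straight down, stop at 0.032 m. A spring raises it again; it needs about 3 N at the top and 8 N at the stop, where it becomes rigid. The full stroke moves the pusher 80 mm.
- plunger_top (a point): Centre of the flat top of the red plunger button (40 mm in diameter, 11 mm thick): dispenser frame x = +78 mm, y = 0, z = 117 mm when up, 85 mm when fully pressed. It moves with the plunger.
- bottom_cap: The cap that will be ejected (30 g or so): blue ribbed screw cap, a disc 54 mm in diameter and 24 mm high; origin at the centre of its underside, z up. At the start at the bottom of the magazine, underside at z = 4 mm.
- middle_cap: blue ribbed screw cap, a disc 54 mm in diameter and 24 mm high; origin at the centre of its underside, z up. Second in the magazine; drops to the bottom when the first is out. It must not be ejected.
- top_cap: blue ribbed screw cap, a disc 54 mm in diameter and 24 mm high; origin at the centre of its underside, z up. Top of the stack in the magazine. It must not be ejected.
- green_pad: Flat green inlay, flush with the tray floor, 62 mm across the channel (its x) and 74 mm along it (its y). Origin at its centre, at dispenser x = -78 mm and y = +83 or -83 mm: left or right of the outlet, by chance. Its axes are parallel to the dispenser's.
- orange_pad: The like inlay in orange, on the other side of the outlet; not the one wanted.
- brown_bottle: Amber reagent bottle with black cap, 58 mm in diameter, 106 mm high, standing beside the drive housing; origin at the centre of its underside. Bystander.
- film_roll: White roll of sealing film on its end, 57 mm in diameter, 50 mm high, standing beside the magazine; origin at the centre of its underside. Bystander.
- filter_tin: Round light-blue box, 53 mm in diameter, 22 mm high; origin at the centre of its underside. Bystander.
Things that resemble listed ones, but are neither listed nor needed, are in the scene too. Leave any brown or orange look-alike of the top_cap alone.

How it is judged:
On the way, in this order (a step that is already met when the one before it is completed fails the run):
1. the plunger is pressed all the way down (value of joint plunger above 0.028 m), for 0.05 s.
2. the plunger is up again and the cap lies in the tray before the outlet (value of joint plunger below 0.004 m and x of bottom_cap in the frame of dispenser below -0.062 m), for 0.1 s.
At the end, for the whole second after the job is handed in: The ejected cap lies flat and at rest on the tray floor, its centre within 25 mm of the centre of the green pad; the plunger is up; the other two caps are in the magazine (horizontal distance between bottom_cap and green_pad below 0.025 m and angle between bottom_cap's own z axis and vertical below 0.1 rad and height (world z) of bottom_cap below 0.008 m and linear speed of bottom_cap below 0.01 m/s and value of joint plunger below 0.004 m and x of middle_cap in the frame of dispenser between -0.012 and 0.012 m and x of top_cap in the frame of dispenser between -0.012 and 0.012 m); the robot touches nothing.
It fails at once if the ejected cap is lifted off the tray (underside more than 8 mm above its floor) (height (world z) of bottom_cap above 0.012 m).
It fails at once if a second cap is pushed out of the magazine (more than 12 mm toward the outlet), as by a second press (not (x of middle_cap in the frame of dispenser above -0.012 m) or not (x of top_cap in the frame of dispenser above -0.012 m)).
It fails at once if a cap is lifted out of the magazine (height (world z) of middle_cap above 0.04 m or height (world z) of top_cap above 0.065 m).
It fails at once if the bottle, the white roll or the round box is moved more than 20 mm or tipped (distance of any of brown_bottle, film_roll, filter_tin from where it was at the start of the episode above 0.02 m or angle between any of brown_bottle, film_roll, filter_tin's own z axis and vertical above 0.3 rad).
It also fails if it takes over 43 s, if anything falls off the work surface, if the arm or the gripper's body presses on something with over 40 N, if the wrist force passes 120 N, or if a joint passes its speed limit or range.

ROBOT

A 6-joint arm with a two-finger parallel gripper is mounted at the origin on a cart in front of the work surface, level with it; the furniture and walls round the work are solid. World frame = base frame: x ahead of the robot, y to its left, z up, the work surface at z = 0. Lengths are in m, angles in rad, forces in N, time in s.
With the tool pointing down it reaches from about 0.3 to 0.875 m from the base axis. Payload 6.4 kg.
Tool frame: the origin (TCP) lies midway between the tips of the shut fingers; the grasp point (between the pads) lies 19 mm behind it; z points along the fingers, y is the line along which they close (so a half turn about z gives the same grasp; the last joint's range is limited). The gripper opens to 85 mm and grips with 20 to 120 N. Pads are 22 mm wide; open, the fingers measure 114 mm over their backs; the gripper's body (76 mm by 85 mm) begins 54 mm behind the grasp point. The pads swing forward as they close: fully open they stand 13 mm farther back than shut.
Start: joints at [-1.448, 0.181, 1.607, -0, 1.354, -0.206], TCP at [0.186, -0.544, 0.231] pointing down, gripper open.
Joint ranges: [-2.99, 2.99], [-0.89, 2.07], [0.3, 2.58], [-1.14, 4.28], [0, 2.63], [-3.12, 3.12]. Speed limits (rad/s): [2.57, 2.57, 3.01, 3.14, 3.14, 3.14].

INTERFACE

Orientations are given as a unit quaternion [w, x, y, z].
In Python, from bench import ctrl gives the robot as it stands. The module is installed in compiled form; this text tells all that it offers.
- The arm moves only by the tool move_arm, never from a script. Its argument "plan" is one flat list of numbers, 6 for each row, row after row: the shift along the world's x, y, z in units of 50 mm (1.0 is 50 mm), then the turn, a rotation vector about the world's x, y, z in rad. A call has 1 to 10 rows; each row is the pose to reach, as a shift and turn from the pose commanded when the call began; what a row does not reach only later rows make up. A row lasts 1/8 s, in which the tool goes at most 62.5 mm and 10.7 degrees, less where a joint would pass 70% of its speed; a pose out of reach is approached as far as the arm can. A call with a gripper value outside its range is refused whole. "grip" is the finger opening in mm, from 0 to 85.4, set as the call begins (left out, the last holds). The fingers move at their own pace and stop on an object; the grip force is fixed at half the most. Time passes only in rows, so rows that repeat a pose let the fingers close. It gives the time, the measured TCP pose, the force, the opening and the grip force at its end, in the units of the state.
- ctrl.get_obs(): the state, without advancing time (a new reading comes with each control period).
- ctrl.camera(name): name is "scene" or "top" or "wrist"; returns a dict with "pixels" (480x640x3 uint8, red, green, blue), "fx", "fy", "cx", "cy" (pixels), "origin" and "attitude" of the camera in the world. Camera axes: x right, y down, z forward; pixel columns grow to the right and rows downward; lengths in m; the calibration is good to about 2 mm. The wrist camera is an equidistant fisheye: a pixel r from the principal point sees the ray r / f radians off the axis. A picture is of the moment at which its call begins. There is no depth.
- ctrl.hand_in(): hands the job in; it is judged then, once.
The state is a dict: "time_s": time; "q": joint angles; "dq": joint speeds; "joint_efforts": joint torques, N m; "eef_pos": TCP position; "eef_rot": TCP orientation; "wrist_force": force on the tool from outside, world axes, zero at the start; "torque": the same for the moment, N m; "opening": opening from 0.0 (shut) to 1.0 (fully open); "grasp_force": force on a finger pad.
Only numpy, scipy, OpenCV 4.12 (cv2) and the standard library are available. Lean on these libraries where they do the work, as an engineer would, in place of code of your own. Each camera call takes 0.05 s, during which the arm holds its last target. There are 200 camera calls.

## Working session

There is one attempt and no reset: what is moved stays moved. The work goes in short steps, Python scripts to look and compute and a tool call to move; the robot and the scene stay as the last step left them, time stands still between calls to the robot, and variables do not carry over. Pictures are saved under pics/ and viewed, at most 10 in all, crops included, and the job is handed in when it is done.

Besides the shell and the picture viewer there is one more tool, called in YAML: its name, and indented under it one key for each argument. move_arm: Moves the arm, as the interface text tells. Its arguments: {"type":"object","properties":{"plan":{"type":"array"},"grip":{"type":"number"}},"required":["plan"]}

```bash
mkdir -p pics
cat > h.py <<'E'
import numpy as np, cv2
from scipy.spatial.transform import Rotation as R
from bench import ctrl
def rot(c):
    a=np.array(c["attitude"],float)
    return a if a.shape==(3,3) else R.from_quat(a[[1,2,3,0]]).as_matrix()
def ray2plane(c,u,v,z):
    d=rot(c)@np.array([(u-c["cx"])/c["fx"],(v-c["cy"])/c["fy"],1.])
    o=np.array(c["origin"]); return o+d*(z-o[2])/d[2]
def proj(c,p):
    q=rot(c).T@(np.array(p)-np.array(c["origin"])); return c["cx"]+c["fx"]*q[0]/q[2],c["cy"]+c["fy"]*q[1]/q[2]
def save(c,n): cv2.imwrite("pics/"+n,c["pixels"][:,:,::-1])
E
python3 - <<'E'
from h import *
for n in("scene","top"):
    c=ctrl.camera(n); save(c,n+"0.png"); np.save(n+"0.npy",c,allow_pickle=True); print(n,c["origin"],c["attitude"],c["fx"])
    hsv=cv2.cvtColor(c["pixels"],cv2.COLOR_RGB2HSV)
    for nm,lo,hi in(("red",(0,150,80),(6,255,255)),("green",(45,90,50),(85,255,255)),("orange",(8,150,100),(22,255,255)),("blue",(100,130,50),(125,255,255))):
        k,l,s,ce=cv2.connectedComponentsWithStats(cv2.inRange(hsv,lo,hi))
        for i in range(1,k):
            if s[i,4]>80: print(nm,s[i],ce[i].round(1),ray2plane(c,*ce[i],.117 if nm=="red" else .004).round(3))
E
```

```text
scene [-0.1006478   0.57828937  0.88769343] [ 0.1863027  -0.40842706  0.82119192 -0.35231019] 619.527007661274
red [220 154  18  17 210] [228.4 162.2] [0.945 0.069 0.117]
red [301 234  22  18 300] [311.3 242.4] [0.618 0.082 0.117]
red [166 339  17  41 535] [173.9 358.9] [0.527 0.414 0.117]
green [ 316  330   50   40 1061] [340.8 349.1] [0.455 0.139 0.004]
orange [240 258  26  23 442] [252.1 268.5] [0.732 0.154 0.004]
orange [376 284  47  35 868] [399.1 300.9] [ 0.479 -0.024  0.004]
orange [262 287  29  42 631] [274.5 304.4] [0.62  0.173 0.004]
orange [258 359  34  34 939] [274.8 375.2] [0.479 0.266 0.004]
blue [328 268  27  22 412] [341.1 277.4] [0.6   0.025 0.004]
blue [192 320  10  23 176] [196.3 331.3] [0.652 0.327 0.004]
blue [ 59 371  15  16 173] [ 66.2 378.6] [0.695 0.56  0.004]
blue [ 331  412   94   68 2082] [388.  452.2] [0.249 0.206 0.004]
blue [394 463  22  17 172] [407.1 473.8] [0.204 0.207 0.004]
top [0.39729677 0.07643242 0.92231484] [ 0.09006011 -0.66854474  0.73207186 -0.09490994] 481.2016137767263
red [279  70  22  23 371] [290.   81.2] [0.924 0.09  0.117]
red [299 224  22  22 380] [309.2 234.2] [0.621 0.079 0.117]
red [135 247  31  39 490] [149.9 266. ] [0.589 0.355 0.117]
green [ 265  318   45   41 1313] [286.7 338.1] [0.455 0.138 0.004]
orange [253 190  27  26 536] [265.9 202.7] [0.726 0.161 0.004]
orange [237 254  27  28 319] [250.2 269.3] [0.592 0.2   0.004]
orange [ 350  297   46   41 1283] [372.4 316.9] [ 0.479 -0.026  0.004]
orange [200 319  32  30 749] [215.3 333.8] [0.475 0.271 0.004]
blue [331  44   9  12  85] [335.3  49.3] [ 1.069 -0.013  0.004]
blue [173 235  18  28 213] [182.1 248. ] [0.647 0.331 0.004]
blue [305 267  30  32 718] [319.6 281.9] [0.555 0.068 0.004]
blue [ 13 275  16  12 149] [ 20.2 280.7] [0.61  0.644 0.004]
```

View pics/top0.png

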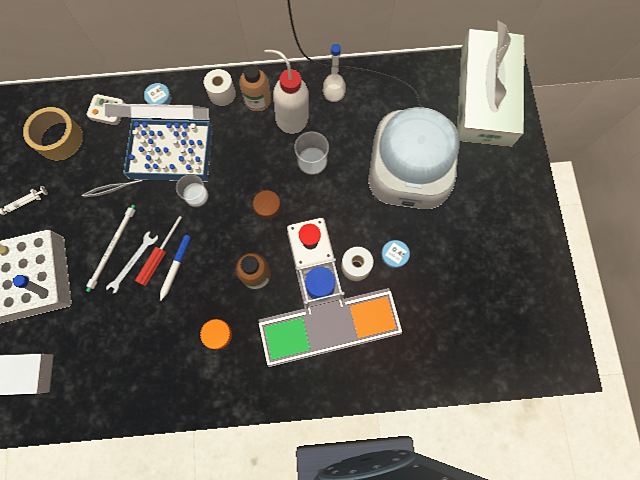

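View pics/scene0.png

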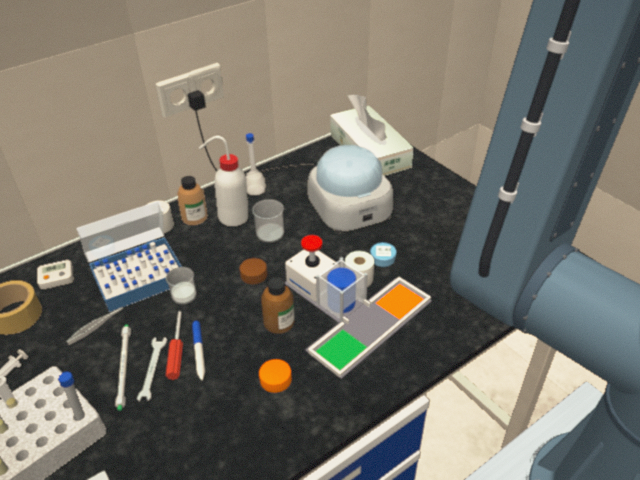

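The top view shows the dispenser at pixels 310–330, 235–320. The green pad (287,338) is on the left, the bottle at (252,270), and the roll at (357,264). The pads give a dispenser yaw of about 8.3°, and the plunger at (0.621, 0.079) agrees with that.

Run:
```python
from h import *
o=ctrl.get_obs(); print(o["time_s"],o["eef_pos"],o["opening"]); q=np.array(o["eef_rot"]); r=R.from_quat(q[[1,2,3,0]]).as_matrix(); print(r.round(3), np.degrees(np.arctan2(r[1,1],r[0,1])))
print((np.array([.621,.079,.15])-o["eef_pos"])/.05)
```

```text
0.1 [ 0.18560739 -0.5436824   0.2304643 ] 1.0014300678212722
[[ 0.946  0.323 -0.   ]
 [ 0.323 -0.946  0.002]
 [ 0.    -0.002 -1.   ]] -71.16340617940179
[ 8.70785219 12.453648   -1.60928594]
```

move_arm:
  plan: [0.6,0.9,0,0,0,-0.02,1.2,1.8,0,0,0,-0.05,1.9,2.7,0,0,0,-0.08,2.5,3.6,0,0,0,-0.11,3.2,4.5,0,0,0,-0.14,3.8,5.4,0,0,0,-0.17,4.4,6.3,0,0,0,-0.184,5.0,7.2,0,0,0,-0.184,5.7,8.1,-0.2,0,0,-0.184,6.3,9.0,-0.3,0,0,-0.184]
  grip: 0

```text
time_s: 1.35
eef_pos: [0.5013, -0.0924, 0.2157]
eef_rot: [-0.0, 0.997, 0.072, -0.0]
wrist_force: [-0.4, -0.9, 0.4]
opening: -0.002
grasp_force: 0.0
```

move_arm:
  plan: [0.6,0.9,-0.2,0,0,0,1.2,1.7,-0.4,0,0,0,1.7,2.5,-0.7,0,0,0,2.2,3.1,-1.0,0,0,0,2.4,3.45,-1.2,0,0,0,2.4,3.45,-1.3,0,0,0]

```text
time_s: 2.1
eef_pos: [0.6202, 0.0791, 0.1501]
eef_rot: [-0.0, 0.997, 0.073, -0.001]
wrist_force: [-0.0, -0.3, 0.5]
opening: 0.003
grasp_force: 0.0
```

Run:
```python
from h import *
o=ctrl.get_obs(); print(o["eef_pos"],o["wrist_force"])
w=ctrl.camera("wrist"); t=ctrl.camera("scene")
im=np.hstack([w["pixels"][100:460,120:520],t["pixels"][150:390,240:507]]) if 0 else np.hstack([w["pixels"][60:460,120:520],cv2.resize(t["pixels"][170:370,230:430],(400,400))])
cv2.imwrite("pics/a.png",im[:,:,::-1]); print(proj(t,o["eef_pos"]))
```

```text
[0.62019414 0.07905383 0.15012518] [-0.04753529 -0.34160607  0.48676189]
(np.float64(311.31135411904734), np.float64(227.61575966562015))
```

View pics/a.png

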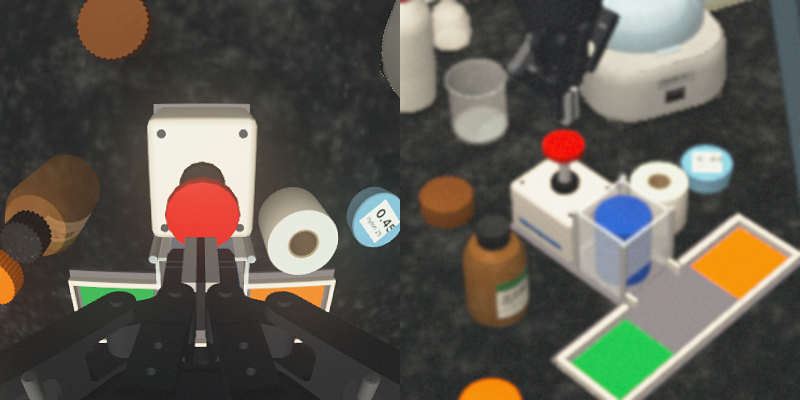

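The shut fingers are over the red button, at about (200,215) in the left picture.

move_arm:
  plan: [0,0,-0.4,0,0,0,0,0,-0.6,0,0,0,0,0,-0.7,0,0,0,0,0,-0.8,0,0,0,0,0,-0.9,0,0,0,0,0,-1.0,0,0,0,0,0,-1.1,0,0,0,0,0,-1.18,0,0,0,0,0,-1.24,0,0,0,0,0,-1.28,0,0,0]

```text
time_s: 3.45
eef_pos: [0.6206, 0.0779, 0.0883]
eef_rot: [0.0, 0.997, 0.072, -0.0]
wrist_force: [-4.5, -2.0, 7.4]
opening: -0.001
grasp_force: 4.2
```

move_arm:
  plan: [0,0,-0.03,0,0,0,0,0,-0.06,0,0,0,0,0,-0.08,0,0,0,0,0,-0.08,0,0,0]

```text
time_s: 3.95
eef_pos: [0.6207, 0.0779, 0.0851]
eef_rot: [0.0, 0.997, 0.072, -0.0]
wrist_force: [-7.7, -1.6, 12.3]
opening: -0.002
grasp_force: 6.0
```

move_arm:
  plan: [0,0,0.15,0,0,0,0,0,0.3,0,0,0,0,0,0.45,0,0,0,0,0,0.6,0,0,0,0,0,0.8,0,0,0,0,0,1.1,0,0,0,0,0,1.5,0,0,0,0,0,1.8,0,0,0]

```text
time_s: 4.95
eef_pos: [0.6213, 0.0784, 0.1753]
eef_rot: [0.0, 0.997, 0.072, 0.001]
wrist_force: [0.5, -1.1, -0.2]
opening: 0.0
grasp_force: 0.0
```

Run:
```python
from h import *
o=ctrl.get_obs(); print(o["time_s"],o["eef_pos"],o["wrist_force"])
w=ctrl.camera("wrist"); t=ctrl.camera("scene")
cv2.imwrite("pics/b.png",np.hstack([w["pixels"][60:460,120:520],cv2.resize(t["pixels"][200:400,260:460],(400,400))])[:,:,::-1])
m=cv2.inRange(cv2.cvtColor(t["pixels"],cv2.COLOR_RGB2HSV),(100,130,50),(125,255,255))
k,l,s,ce=cv2.connectedComponentsWithStats(m)
for i in range(1,k):
    if s[i,4]>80: print(s[i],ce[i],ray2plane(t,*ce[i],.02).round(3))
```

```text
4.95 [0.62129561 0.07835128 0.17530838] [ 0.48795709 -1.12773964 -0.17187707]
[330 277  22  13 177] [340.93785311 282.02824859] [0.577 0.043 0.02 ]
[358 306  28  28 649] [371.33898305 319.55469954] [0.465 0.059 0.02 ]
[192 320  10  23 179] [196.32960894 331.43575419] [0.638 0.331 0.02 ]
[ 59 371  15  16 173] [ 66.16184971 378.65895954] [0.681 0.56  0.02 ]
[ 331  413   94   67 2081] [387.96540125 452.21816434] [0.242 0.213 0.02 ]
[394 463  22  17 173] [407.16763006 473.70520231] [0.199 0.213 0.02 ]
```

View pics/b.png

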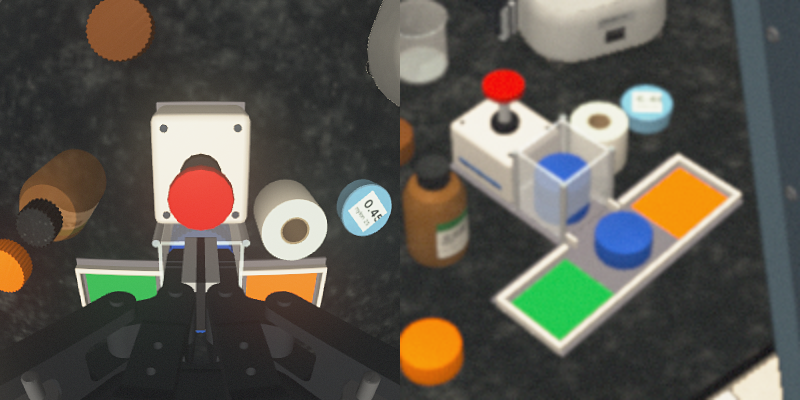

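The right picture shows the cap in the tray at about (623,240), world (0.466, 0.058). The plunger is up and two caps remain in the magazine. Next I go behind the cap on the orange side.

move_arm:
  plan: [-0.6,-0.3,0,0,0,0,-1.3,-0.7,0,0,0,0,-2.0,-1.1,0,0,0,0,-2.6,-1.4,0,0,0,0,-2.9,-1.6,-0.5,0,0,0,-2.9,-1.6,-1.2,0,0,0,-2.9,-1.6,-1.9,0,0,0,-2.9,-1.6,-2.45,0,0,0,-2.9,-1.6,-2.45,0,0,0]

```text
time_s: 6.18
eef_pos: [0.4734, -0.0012, 0.0487]
eef_rot: [-0.001, 0.997, 0.072, -0.003]
wrist_force: [0.2, 0.1, 0.1]
opening: -0.001
grasp_force: 0.0
```

Run:
```python
from h import *
o=ctrl.get_obs(); print(o["time_s"],o["eef_pos"],o["wrist_force"])
w=ctrl.camera("wrist"); t=ctrl.camera("scene")
cv2.imwrite("pics/c.png",np.hstack([w["pixels"][60:460,120:520],cv2.resize(t["pixels"][200:400,260:460],(400,400))])[:,:,::-1])
```

```text
6.175 [ 0.47341307 -0.00117031  0.04872484] [0.23336797 0.07745713 0.09719508]
```

View pics/c.png

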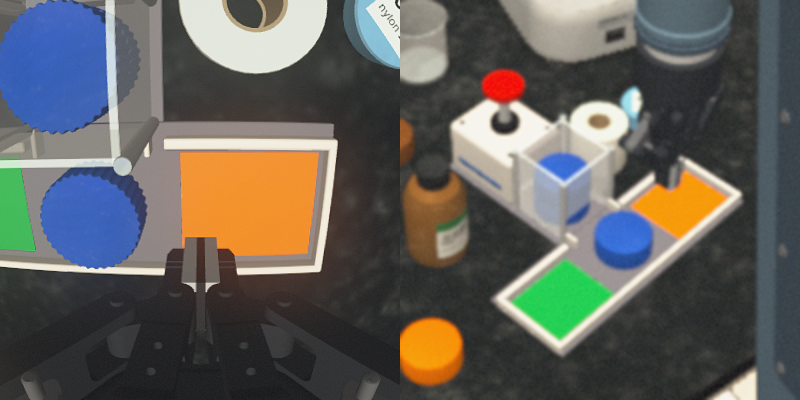

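The fingertips hang over the orange pad, about 15 mm clear of the cap (cap edge at column 147, finger at 180). I lower them and push.

move_arm:
  plan: [0,0,-0.3,0,0,0,0,0,-0.55,0,0,0,0,0,-0.64,0,0,0,-0.03,0.2,-0.64,0,0,0,-0.06,0.4,-0.64,0,0,0,-0.08,0.55,-0.64,0,0,0,-0.1,0.7,-0.64,0,0,0,-0.12,0.85,-0.64,0,0,0,-0.15,1.0,-0.64,0,0,0,-0.17,1.15,-0.64,0,0,0]

```text
time_s: 7.52
eef_pos: [0.4672, 0.0562, 0.0189]
eef_rot: [0.0, 0.997, 0.072, 0.0]
wrist_force: [-0.2, 0.4, 0.6]
opening: 0.0
grasp_force: 0.4
```

move_arm:
  plan: [-0.02,0.15,0,0,0,0,-0.04,0.3,0,0,0,0,-0.06,0.45,0,0,0,0,-0.09,0.6,0,0,0,0,-0.1,0.7,0,0,0,0,-0.1,0.72,0,0,0,0,-0.1,0.72,0,0,0,0]

```text
time_s: 8.4
eef_pos: [0.4621, 0.0919, 0.0187]
eef_rot: [-0.0, 0.997, 0.072, -0.0]
wrist_force: [-0.3, -0.4, -0.4]
opening: -0.005
grasp_force: 0.0
```

Run:
```python
from h import *
o=ctrl.get_obs(); print(o["time_s"],o["eef_pos"],o["wrist_force"])
w=ctrl.camera("wrist"); t=ctrl.camera("scene")
cv2.imwrite("pics/d.png",np.hstack([w["pixels"][60:460,120:520],cv2.resize(t["pixels"][200:400,260:460],(400,400))])[:,:,::-1])
m=cv2.inRange(cv2.cvtColor(t["pixels"],cv2.COLOR_RGB2HSV),(100,130,50),(125,255,255))
k,l,s,ce=cv2.connectedComponentsWithStats(m)
for i in range(1,k):
    if s[i,4]>80: print(s[i],ce[i],ray2plane(t,*ce[i],.02).round(3))
```

```text
8.4 [0.46208032 0.09185742 0.01871301] [-0.31874949 -0.35472944 -0.37727769]
[192 320  10  23 178] [196.24157303 331.39325843] [0.638 0.331 0.02 ]
[329 328  29  30 710] [342.90704225 342.65633803] [0.454 0.134 0.02 ]
[ 59 371  15  16 174] [ 66.2183908  378.62643678] [0.681 0.56  0.02 ]
[ 331  412   94   68 2084] [388.00095969 452.1818618 ] [0.242 0.213 0.02 ]
[394 463  22  17 174] [407.13793103 473.75287356] [0.199 0.213 0.02 ]
```

View pics/d.png

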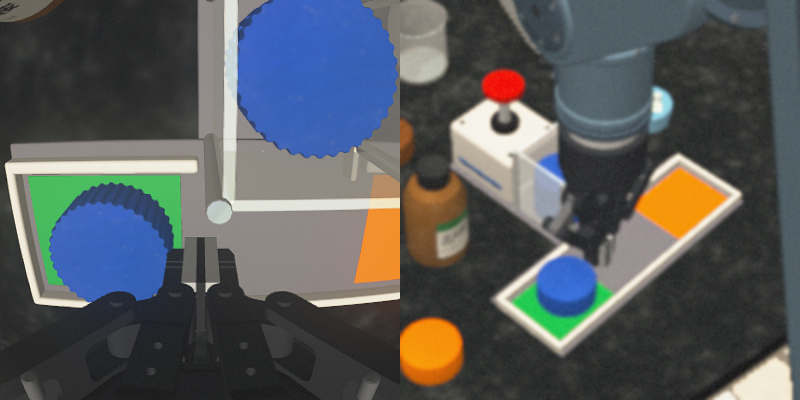

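The cap sits on the green pad, 4 mm from its centre (0.454, 0.134 against 0.455, 0.138). I back off and rise.

move_arm:
  plan: [0.03,-0.2,0,0,0,0,0.06,-0.4,0,0,0,0,0.06,-0.4,0.5,0,0,0,0.06,-0.4,1.2,0,0,0,0.06,-0.4,2.2,0,0,0,0.06,-1.0,3.2,0,0,0,0.06,-2.0,3.6,0,0,0,0.06,-3.0,3.6,0,0,0,0.06,-4.0,3.6,0,0,0,0.06,-4.0,3.6,0,0,0]

```text
time_s: 9.75
eef_pos: [0.465, -0.112, 0.199]
eef_rot: [0.0, 0.998, 0.07, 0.0]
wrist_force: [-0.2, -0.2, -1.2]
opening: 0.001
grasp_force: 0.0
```

Run:
```python
from h import *
t=ctrl.camera("top"); o=ctrl.get_obs(); print(o["time_s"],o["eef_pos"],o["wrist_force"],np.abs(o["dq"]).max())
cv2.imwrite("pics/e.png",cv2.resize(t["pixels"][180:380,200:420],(660,600))[:,:,::-1])
m=cv2.inRange(cv2.cvtColor(t["pixels"],cv2.COLOR_RGB2HSV),(100,130,50),(125,255,255))
k,l,s,ce=cv2.connectedComponentsWithStats(m)
for i in range(1,k):
    if s[i,4]>80: print(s[i],ce[i],ray2plane(t,*ce[i],.026).round(3))
```

```text
9.8 [ 0.46482928 -0.11003206  0.19871324] [ 0.63626272 -0.28423351  0.32145862] 0.05071749459641722
[331  44   9  12  85] [335.31764706  49.32941176] [ 1.052 -0.011  0.026]
[173 235  18  28 215] [182.04186047 248.05581395] [0.641 0.325 0.026]
[306 269  29  29 660] [319.49848485 283.18484848] [0.549 0.068 0.026]
[ 13 275  16  12 150] [ 20.22666667 280.67333333] [0.605 0.631 0.026]
[275 322  29  30 679] [289.10751105 336.19587629] [0.456 0.132 0.026]
```

View pics/e.png

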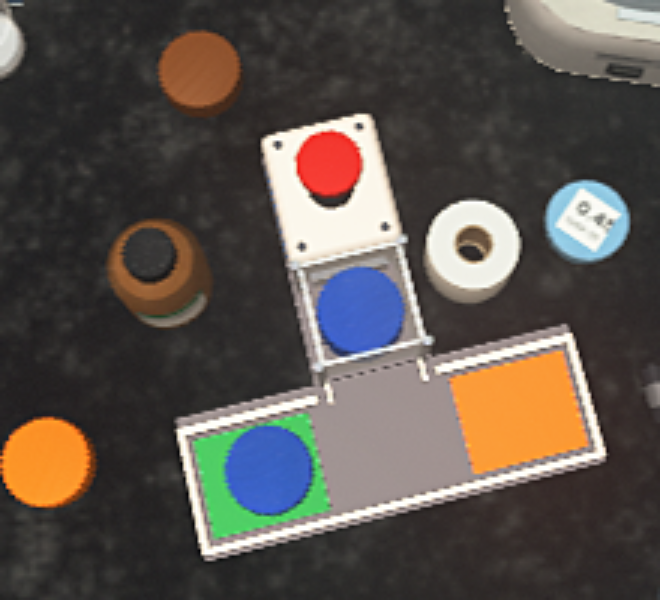

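The cap lies flat on the green pad at (268,470), about 6 mm from its centre. The plunger is up and the bystanders look unmoved.

```bash
python3 -c "
from bench import ctrl
print(ctrl.hand_in())"
```

```text
the job is handed in; nothing more can be done
None
```

I pressed the plunger once to its stop and pushed the ejected cap onto the green pad, about 6 mm from its centre by the last camera view; the job is handed in at about 10 s, but no verdict was returned.

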